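# Hold the sprung gate open with one finger and push the carrier home

## Task

Push the wooden carrier along the chute from behind, at its yellow handle, until it is fully home against the end stop. Before it reaches the red arm of the sprung side gate, swing the gate well outward with one finger and hold it there, clear of the carrier, until the carrier is home; then let the gate spring shut behind it and take the hand away. Only push: do not lift or tip the carrier, and leave the other things on the bench where they are.

Things in the scene. Friction and masses are not known exactly. Their poses are not given: they have to be found in the camera images.
- chute: Plywood chute fixed to the bench, 365x128 mm. Origin: at bench height on its centre line, below the middle of the gate's arm. x: the way the carrier is pushed; y: towards the hinged gate; z: up (mm below are in this frame). Floor z = 8, x -235 to 130. Two low kerbs guide the carrier: inner faces y = +-36, outer +-44, tops z = 16, so higher fingertips pass over them.
- end_stop (a point): Centre of the end stop's face that the carrier must meet, chute x = 112, z = 25; the stop's top is at z = 42.
- carrier: Loose wooden carrier on the chute floor with two taped blocks fixed in it, 0.2 to 0.5 kg. Box 96 long (x), 66 wide, end boards 50 high, sides 18 high, yellow T handle behind. Origin: middle of the box's underside; x: ahead, to the end stop. Starts with its origin at chute x -100 to -70, before the gate's arm; home with it at x = 64, front board on the stop.
- push_handle (a point): Middle of the rear face of the yellow T handle's crossbar: 84 mm behind the carrier's origin, 19 above its underside (27 above the bench). Crossbar 44 wide (y), 22 high (16 to 38 above the bench), 8 thick, joined by a narrow stem to the box. Free space behind it. With the carrier home it is at chute x = -20, short of the gate's arm.
- gate (a joint): Gate angle, rad: 0 shut, 1.0 at its outer stop. A spring shuts it and keeps it shut: pushing the red bar sideways takes 2.5 N at the start and about 6 N at 0.75. Its arm is clear of the carrier above 0.5; 0.6 to 0.9 is good. Let go, it swings shut by itself.
- gate_hinge (a point): Point on the gate's hinge line, at chute x = 0, y = 52, z = 10. The line runs along chute x. The gate is an aluminium flap standing on it along the chute's +y side, x -225 to 20, with a red bar on its top edge and a red arm reaching in over the chute; its top swings outward to +y.
- gate_bar (a point): Middle of the red round bar on the flap's top edge, 10 mm thick, 44 from the hinge line, chute x -228 to 23. Shut: x = -102, y = 52, z = 54, its inner face at y = 47. At gate angle A its centre is at y = 52 + 44 sin A, z = 10 + 44 cos A. A finger standing upright inside the chute pushes this bar outward to +y and may slide along it.
- gate_arm_tip (a point): Inner end of the gate's red arm, which is 8 thick (chute x -4 to 4), 14 high and reaches 32 in from the flap. Shut: x = 0, y = 20, z = 47; the arm (z 40 to 54) then bars the carrier's end boards, while the handle fits beneath it. At 0.7 rad the arm's top is 65 mm above the bench.
- block_a: Bystander: taped block standing on end, 31x29x82 mm, on the bench beyond the chute's end stop. Origin: centre of its underside.
- block_b: Bystander: taped block standing on end, 28x26x81 mm, on the bench beyond the chute's end stop. Origin: centre of its underside.
- marker: Bystander: red and white marker lying on the bench, 17x135x16 mm. Origin: centre of its underside.
- tape_roll: Bystander: roll of masking tape lying flat, 109x107x30 mm. Origin: centre of its underside.
- black_pot: Bystander: black pot, 81x81x55 mm. Origin: centre of its underside.
- glue_bottle: Bystander: glue bottle, 56x56x178 mm. Origin: centre of its underside.
- sanding_block: Bystander: brown sanding block, 60x99x23 mm. Origin: centre of its underside.
There are look-alikes about, which are no part of the job. There is more than one size of the carrier; the job needs the larger.

How it is judged:
By the outcome, as a careful person would: the job done as asked, in the order asked, and still so for the second after the job is handed in, with the robot touching nothing.
It also fails if it takes over 42 s, if anything falls off the work surface, if the arm or the gripper's body presses on something with over 40 N, if the wrist force passes 120 N, or if a joint passes its speed limit or range.

## Robot

A 6-joint arm with a two-finger parallel gripper is mounted at the origin on a cart in front of the work surface, level with it; the furniture and walls round the work are solid. World frame = base frame: x ahead of the robot, y to its left, z up, the work surface at z = 0. Lengths are in m, angles in rad, forces in N, time in s.
With the tool pointing down it reaches from about 0.325 to 0.85 m from the base axis. Payload 15.5 kg.
Tool frame: the origin (TCP) lies on the centre line of the jaws, within the pads' length; the fingertips stand 11 mm ahead of it and the grasp point (between the pads) lies 8 mm behind it (env.tip_reach is the distance from the TCP to the fingertips, in m); z points along the fingers, y is the line along which they close (so a half turn about z gives the same grasp; the last joint's range is limited). The gripper opens to 91 mm and grips with 3 to 60 N. Pads are 32 mm wide; open, the fingers measure 118 mm over their backs; the gripper's body (76 mm by 178 mm) begins 60 mm behind the grasp point.
Start: joints at [1.167, 0.494, 1.345, -0, 1.302, -0.096], TCP at [0.189, 0.596, 0.225] pointing down, gripper open.
Joint ranges: [-2.91, 2.91], [-0.82, 2.16], [0.22, 2.67], [-1.22, 4.37], [0.12, 2.79], [-3.08, 3.08]. Speed limits (rad/s): [1.89, 1.89, 2.57, 3.01, 3.01, 3.01].

## Interface

Orientations are given as a unit quaternion [w, x, y, z].
In Python, from plant import env gives the robot as it stands.
- The arm moves only by the shell command python3 -m inch 'ROWS' [OPENING] [FORCE]. ROWS is JSON, a list of rows, each a list of 6 numbers: the shift along the tool's x, y, z in mm, then the turn, a rotation vector about the tool's x, y, z in degrees. A call has 1 to 8 rows; each row is the pose to reach, as a shift and turn from the pose commanded when the call began, along the tool's axes at that moment; what a row does not reach only later rows make up. A row lasts 1/12 s, in which the tool goes at most 41.7 mm and 7.16 degrees, less where a joint would pass 70% of its speed; a pose out of reach is approached as far as the arm can. A call with a gripper value outside its range is refused whole. OPENING is the opening, from 0 (shut) to 1 (fully open), set as the call begins (- or left out, the last holds). The fingers move at their own pace and stop on an object; FORCE is the grip in N (left out, the last holds). Time passes only in rows, so rows that repeat a pose let the fingers close. It gives the time, the measured TCP pose, the force, the opening and the grip force at its end, in the units of the state.
- env.get_obs(): the state, without advancing time (a new reading comes with each control period).
- env.snapshot(name): name is "scene" or "top"; returns a dict with "image" (384x512x3 uint8, red, green, blue), "fovy" (degrees; the focal length in pixels is half the picture's height over the tangent of half this angle, whatever the lens; pixels are square), "cx", "cy" (the principal point, pixels), "position" and "attitude" of the camera in the world. Camera axes: x right, y down, z forward; pixel columns grow to the right and rows downward; lengths in m; the calibration is good to about 2 mm. A picture is of the moment at which its call begins. There is no depth.
- env.close_job(): hands the job in; it is judged then, once.
The state is a dict: "clock": time; "qpos": joint angles; "dq": joint speeds; "joint_torque": joint torques, N m; "tcp_pos": TCP position; "tool_rot": TCP orientation; "contact_force": force on the tool from outside, world axes, zero at the start; "wrist_torque": the same for the moment, N m; "opening": finger opening in m; "grasp_force": force on a finger pad.
Only numpy, scipy, OpenCV 4.12 (cv2) and the standard library are available. Lean on these libraries where they do the work, as an engineer would, in place of code of your own. Each camera call takes 0.05 s, during which the arm holds its last target. There are 200 camera calls.

## Working session

There is one attempt and no reset: what is moved stays moved. The work goes in short steps, Python scripts to look and compute and a shell command to move; the robot and the scene stay as the last step left them, time stands still between calls to the robot, and variables do not carry over. Pictures are saved under pics/ and viewed, at most 11 in all, crops included, and the job is handed in when it is done.

```bash
mkdir -p pics; ls; python3 - <<'E'
from plant import env
import cv2,pickle
for n in("scene","top"):
    s=env.snapshot(n);cv2.imwrite(f"pics/{n}0.png",s["image"][:,:,::-1]);pickle.dump(s,open(f"pics/{n}0.pkl","wb"))
    print({k:v for k,v in s.items() if k!="image"})
print(env.get_obs(),env.tip_reach)
E
```

```text
pics
{'fovy': 47.154137215878684, 'cx': 256.7596303422704, 'cy': 184.96198283372664, 'position': array([ 0.06416972, -0.78402699,  0.97850535]), 'attitude': array([-0.38065072,  0.89058698, -0.23231612,  0.08938171])}
{'fovy': 45.67502546717913, 'cx': 253.60766482429275, 'cy': 181.50304232517757, 'position': array([0.36786565, 0.07859041, 1.56005187]), 'attitude': array([ 0.03197885, -0.69508779,  0.71706753, -0.04055213])}
{'clock': 0.1, 'qpos': array([ 1.16752186e+00,  4.94113637e-01,  1.34606142e+00,  5.62982215e-06,
        1.30252453e+00, -9.54858207e-02]), 'dq': array([ 0.00163438, -0.00033988, -0.00311019,  0.00028504, -0.00200426,
       -0.00039512]), 'joint_torque': array([ 6.46547596e-05, -8.80229759e+01, -3.82545698e+01,  7.04919454e-02,
        4.81653423e-02, -1.14360748e-04]), 'tcp_pos': array([0.18919969, 0.59532347, 0.22440513]), 'tool_rot': array([-1.39226314e-04,  1.53288300e-01,  9.88181355e-01, -5.35671959e-04]), 'contact_force': array([-0.09632758,  0.26296299,  0.13424747]), 'wrist_torque': array([-0.02937358, -0.06958565,  0.05758215]), 'grasp_force': 0.0, 'opening': 0.09124581326836409} 0.011
```

View pics/scene0.png

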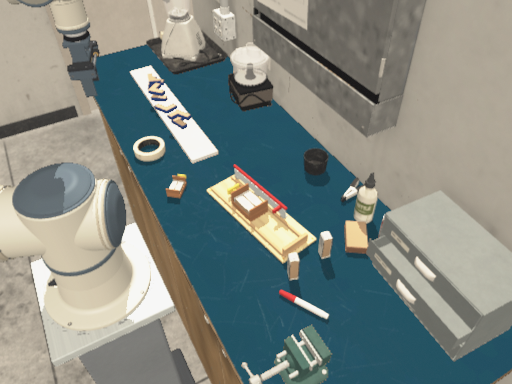

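View pics/top0.png

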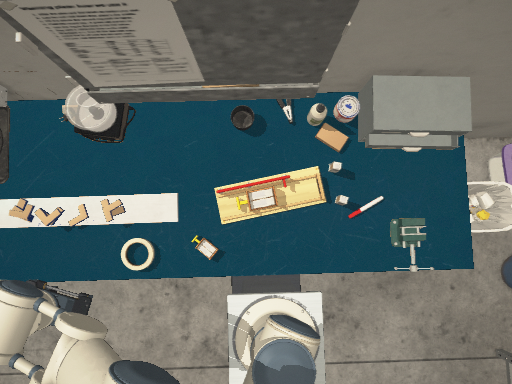

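The larger carrier sits in the chute (top 262,200; scene 250,202). The look-alike is the small one loose on the bench (top 206,247; scene 177,185). The other red thing is the marker (top 366,207), not the gate bar (top 252,184). I choose the one in the chute and check it in a close crop.

```bash
cat > h.py <<'E'
import numpy as np,cv2,pickle
from scipy.spatial.transform import Rotation as R
def load(n): return pickle.load(open(f"pics/{n}.pkl","rb"))
def cam(s):
    w,x,y,z=s["attitude"]; f=192/np.tan(np.radians(s["fovy"])/2)
    return R.from_quat([x,y,z,w]).as_matrix(),s["position"],f
def proj(s,P):
    M,p,f=cam(s); c=(np.atleast_2d(P)-p)@M; return c[:,:2]/c[:,2:]*f+[s["cx"],s["cy"]]
def ray(s,uv,z):
    M,p,f=cam(s); uv=np.atleast_2d(uv); d=np.c_[(uv-[s["cx"],s["cy"]])/f,np.ones(len(uv))]@M.T
    return p+d*((z-p[2])/d[:,2])[:,None]
E
python3 - <<'E'
from h import *
a=load("top0");b=load("scene0")
A=cv2.resize(a["image"][155:235,200:340],None,fx=5.6,fy=5.6,interpolation=cv2.INTER_CUBIC)
cv2.imwrite("pics/ctop.png",A[:,:,::-1])
B=cv2.resize(b["image"][160:265,195:325],None,fx=5.6,fy=5.6,interpolation=cv2.INTER_CUBIC)
cv2.imwrite("pics/cscene.png",B[:,:,::-1])
# plywood mask
for s,n,roi in((a,"top",(155,235,200,340)),(b,"scene",(150,270,190,330))):
    h=cv2.cvtColor(s["image"],cv2.COLOR_RGB2HSV)
    m=((h[...,0]<35)&(h[...,1]>50)&(h[...,2]>90)).astype(np.uint8); k=np.zeros_like(m);k[roi[0]:roi[1],roi[2]:roi[3]]=1;m*=k
    c=max(cv2.findContours(m,0,1)[0],key=cv2.contourArea); r=cv2.minAreaRect(c);bx=cv2.boxPoints(r)
    print(n,r,bx.tolist()); print(ray(s,bx,.008).round(4).tolist(), ray(s,r[0],.008))
    red=(((h[...,0]<6)|(h[...,0]>174))&(h[...,1]>150)&(h[...,2]>100)).astype(np.uint8)*k
    c=max(cv2.findContours(red,0,1)[0],key=cv2.contourArea); r=cv2.minAreaRect(c); print("red",r,cv2.boxPoints(r).tolist())
E
```

```text
top ((269.8780517578125, 194.59756469726562), (37.43586730957031, 107.06936645507812), 77.90524291992188) [[213.60975646972656, 187.51219177246094], [318.30242919921875, 165.0780487060547], [326.1463623046875, 201.6829376220703], [221.45367431640625, 224.11708068847656]]
[[0.511, 0.1944, 0.008], [0.5774, -0.1671, 0.008], [0.4506, -0.188, 0.008], [0.3857, 0.1707, 0.008]] [[0.4807792  0.00311529 0.008     ]]
red ((252.98733520507812, 183.8627166748047), (10.141500473022461, 73.1658706665039), 84.72611236572266) [[216.0931854248047, 182.17601013183594], [288.9493103027344, 175.4508514404297], [289.8814697265625, 185.54942321777344], [217.02536010742188, 192.2745819091797]]
scene ((261.6027526855469, 213.8908233642578), (113.64204406738281, 43.563499450683594), 43.2642936706543) [[205.2972412109375, 190.80917358398438], [235.15411376953125, 159.08624267578125], [317.90826416015625, 236.97247314453125], [288.0513916015625, 268.6954040527344]]
[[0.3809, 0.1631, 0.008], [0.5313, 0.2528, 0.008], [0.5818, -0.1654, 0.008], [0.4519, -0.2156, 0.008]] [[ 0.48675824 -0.01000673  0.008     ]]
red ((256.7622985839844, 190.38522338867188), (67.47543334960938, 12.419576644897461), 39.80556869506836) [[226.86886596679688, 173.55735778808594], [234.81967163085938, 164.01637268066406], [286.6557312011719, 207.2130889892578], [278.7049255371094, 216.7540740966797]]
```

View pics/ctop.png

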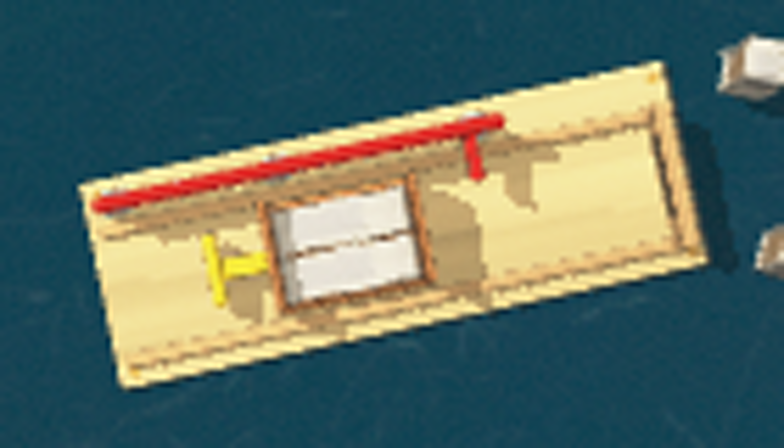

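View pics/cscene.png

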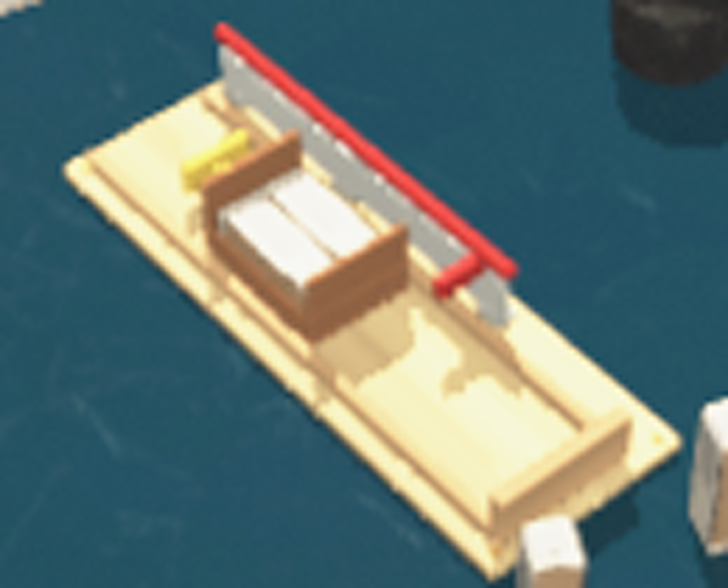

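The crops show the larger carrier (two taped blocks, yellow T handle at about (238,203) in top) in the chute. It sits before the red gate arm (top 285,182), and the end stop is to the right (321,187). Next I measure the chute frame and the handle.

```bash
cat >> h.py <<'E'
def chute(o,yaw):
    X=np.array([np.cos(yaw),np.sin(yaw),0]);Y=np.array([-X[1],X[0],0]);return np.array([*o,0]),X,Y
E
python3 - <<'E'
from h import *
from scipy.optimize import least_squares
a=load("top0");b=load("scene0")
ct=np.array([[80,187],[660,63],[708,262],[122,387]])/5.6+[200-.4,155-.4]
cs=np.array([[65,168],[680,440],[492,578]])/5.6+[195-.4,160-.4]
L=np.array([[-235,64,8],[130,64,8],[130,-64,8],[-235,-64,8]])/1e3
Pt=ray(a,ct,.008);Ps=ray(b,cs,.008);print(Pt.round(4),Ps.round(4))
def f(p,LL,P):
    o,X,Y=chute(p[:2],p[2]);return (o+LL[:,:1]*X+LL[:,1:2]*Y-P)[:,:2].ravel()
for nm,LL,P in(("top",L,Pt),("scene",L[[3,1,2]],Ps),("both",np.r_[L,L[[3,1,2]]],np.r_[Pt,Ps])):
    r=least_squares(f,[.49,-.05,-1.39],args=(LL,P));print(nm,r.x,(r.fun*1e3).round(1))
o,X,Y=chute(r.x[:2],r.x[2])
# handle, bar, in chute frame
def loc(P): d=P-o; return np.c_[d@X,d@Y]*1e3
for s,n,roi in((a,"top",(190,215,230,255)),(b,"scene",(170,200,220,245))):
    h=cv2.cvtColor(s["image"],cv2.COLOR_RGB2HSV)[roi[0]:roi[1],roi[2]:roi[3]]
    m=((h[...,0]>24)&(h[...,0]<35)&(h[...,1]>190)&(h[...,2]>120));v,u=np.nonzero(m)
    q=loc(ray(s,np.c_[u+roi[2],v+roi[0]],.038));print(n,len(u),"x",np.sort(q[:,0]).round()[[0,2,5]],"y",np.percentile(q[:,1],[0,50,100]).round())
print("T crop pts",loc(ray(a,np.array([[205,236],[214,308],[226,304],[217,234]])/5.6+[199.6,154.6],.038)).round(1))
print("board rear/front top z58",loc(ray(a,np.array([[262,205],[283,310],[412,180],[434,282]])/5.6+[199.6,154.6],.058)).round(1))
print("bar ends z54",loc(ray(a,np.array([[95,205],[502,121]])/5.6+[199.6,154.6],.054)).round(1), loc(ray(b,np.array([[220,32],[514,270]])/5.6+[194.6,159.6],.054)).round(1))
print("stop top",loc(ray(a,np.array([[655,110],[680,250]])/5.6+[199.6,154.6],.042)).round(1))
E
```

```text
[[ 0.5093  0.1935  0.008 ]
 [ 0.5748 -0.164   0.008 ]
 [ 0.4517 -0.1877  0.008 ]
 [ 0.3871  0.1709  0.008 ]] [[ 0.3856  0.1667  0.008 ]
 [ 0.5748 -0.1664  0.008 ]
 [ 0.4489 -0.192   0.008 ]]
top [ 0.49011487 -0.04849095 -1.39038172] [ 1.6  0.7  1.6 -0.9 -1.2 -0.2 -2.1  0.3]
scene [ 0.48924761 -0.05193677 -1.39238357] [-1.   1.3  0.5 -2.1  0.5  0.8]
both [ 0.48971028 -0.04996373 -1.3913094 ] [ 1.5 -0.8  1.1 -2.4 -1.7 -1.6 -2.3 -1.  -0.8  3.2  1.1 -0.1  1.1  2.7]
top 29 x [-166. -166. -165.] y [-23.  -6.  14.]Traceback (most recent call last):
  File "<stdin>", line 18, in <module>
IndexError: index 0 is out of bounds for axis 0 with size 0
```

```bash
cat >> h.py <<'E'
o,X,Y=chute([.4897,-.0495],-1.391)
def loc(P): d=np.atleast_2d(P)-o; return np.c_[d@X,d@Y,d[:,2]]*1e3
def world(p): p=np.array(p)/1e3; return o+p[0]*X+p[1]*Y+[0,0,p[2]]
def goal(p,tilt):
    "move in tool axes from commanded~measured pose to chute point p (TCP), tool y=+chute y tilted up by tilt deg"
    from plant import env
    s=env.get_obs(); w,x,y,z=s["tool_rot"]; M=R.from_quat([x,y,z,w])
    t=np.radians(tilt); ty=np.cos(t)*Y+np.array([0,0,np.sin(t)]); tx=-X; T=R.from_matrix(np.c_[tx,ty,np.cross(tx,ty)])
    d=M.inv().apply(world(p)-s["tcp_pos"])*1e3; r=(M.inv()*T).as_rotvec(degrees=True)
    print("clock",s["clock"],"tcp chute",loc(s["tcp_pos"]).round(1),"F",s["contact_force"].round(1),"open",s["opening"].round(4)); print("shift",d.round(1),"turn",r.round(1))
E
python3 - <<'E'
from h import *
a=load("top0");b=load("scene0")
t=lambda p,z:loc(ray(a,np.array(p)/5.6+[199.6,154.6],z)).round(1)
g=lambda p,z:loc(ray(b,np.array(p)/5.6+[194.6,159.6],z)).round(1)
print("T",t([[205,236],[214,308],[226,304],[217,234]],.038));print("Tscene",g([[183,165],[246,131]],.038))
print("boards",t([[262,205],[283,310],[412,180],[434,282]],.058))
print("bar",t([[95,205],[502,121]],.054),g([[220,32],[514,270]],.054))
print("stop",t([[655,110],[680,250]],.042))
goal([-195,0,150],0)
E
```

```text
T [[-166.9   15.3   38. ]
 [-170.5  -27.9   38. ]
 [-163.   -27.    38. ]
 [-159.6   14.9   38. ]]
Tscene [[-164.5  -28.1   38. ]
 [-163.6   14.5   38. ]]
boards [[-130.    24.7   58. ]
 [-130.8  -38.4   58. ]
 [ -40.2   20.7   58. ]
 [ -40.4  -40.9   58. ]]
bar [[-226.5   45.7   54. ]
 [  20.    44.2   54. ]] [[-224.    43.    54. ]
 [  20.7   47.3   54. ]]
stop [[112.6  32.6  42. ]
 [108.4 -52.4  42. ]]Traceback (most recent call last):
  File "<stdin>", line 9, in <module>
  File "h.py", line 23, in goal
    print("clock",s["clock"],"tcp chute",loc(s["tcp_pos"]).round(1),"F",s["contact_force"].round(1),"open",s["opening"].round(4)); print("shift",d.round(1),"turn",r.round(1))
                                                                                                           ^^^^^^^^^^^^^^^^^^
AttributeError: 'float' object has no attribute 'round'
```

```bash
sed -i 's/s\["opening"\].round(4)/round(float(s["opening"]),4)/; s/^o,X,Y=chute(\[.*/&; o=o-.0067*Y/' h.py
python3 -c "
from h import *
goal([-200,0,150],0)"
```

```text
clock 0.1 tcp chute [[-688.2 -173.6  224.4]] F [-0.1  0.3  0.1] open 0.0912
shift [-382.1 -349.8   74.7] turn [-0.1  0.  62.1]
```

The handle, bar, carrier boards and stop are all offset by about -6.7 mm in y, so the plywood is not symmetric about the guide line. I've corrected the origin for that. The handle's rear face is at chute x ≈ -168, which is within its expected range.

Plan: fingers span across the chute and the hand tilts 18° so the outer finger rides higher. The outer finger holds the bar while the inner finger pushes the handle.

```bash
python3 -m inch '[[-382,-350,75,0,0,62],[-382,-350,75,0,0,62],[-382,-350,75,0,0,62],[-382,-350,75,0,0,62],[-382,-350,75,0,0,62],[-382,-350,75,0,0,62],[-382,-350,75,0,0,62],[-382,-350,75,0,0,62]]' 0.6
python3 -c "
from h import *
goal([-200,0,110],18)"
```

```text
clock: 0.77
tcp_pos: [0.354, 0.3077, 0.1769]
tool_rot: [-0.0, 0.611, 0.792, -0.0]
contact_force: [0.6, 1.5, 0.8]
opening: 0.0545
grasp_force: 0.0
clock 0.7667 tcp chute [[-375.7  -62.9  176.9]] F [0.6 1.5 0.8] open 0.0545
shift [-180.1   49.1   66.9] turn [-18.   -0.7   4.4]
```

```bash
python3 -m inch '[[-170,48,60,-18,-0.7,4.4],[-170,48,60,-18,-0.7,4.4],[-170,48,60,-18,-0.7,4.4],[-170,48,60,-18,-0.7,4.4],[-170,48,60,-18,-0.7,4.4],[-170,48,60,-18,-0.7,4.4],[-170,48,60,-18,-0.7,4.4],[-170,48,60,-18,-0.7,4.4]]'
python3 - <<'E'
from h import *
from plant import env
goal([-196,2,48],18)
for n in("scene","top"):
    s=env.snapshot(n);pickle.dump(s,open(f"pics/{n}1.pkl","wb"))
b=load("scene1")
cv2.imwrite("pics/cs1.png",cv2.resize(b["image"][120:265,165:325],None,fx=4,fy=4,interpolation=cv2.INTER_CUBIC)[:,:,::-1])
E
```

```text
clock: 1.43
tcp_pos: [0.444, 0.1577, 0.1171]
tool_rot: [0.1, 0.631, 0.76, 0.12]
contact_force: [-0.5, 0.4, 0.1]
opening: 0.0547
grasp_force: 0.0
clock 1.4333 tcp chute [[-212.    -1.2  117.1]] F [-0.5  0.4  0.1] open 0.0547
shift [-16.1 -18.4  66.6] turn [-0.  -0.1  0.2]
```

View pics/cs1.png

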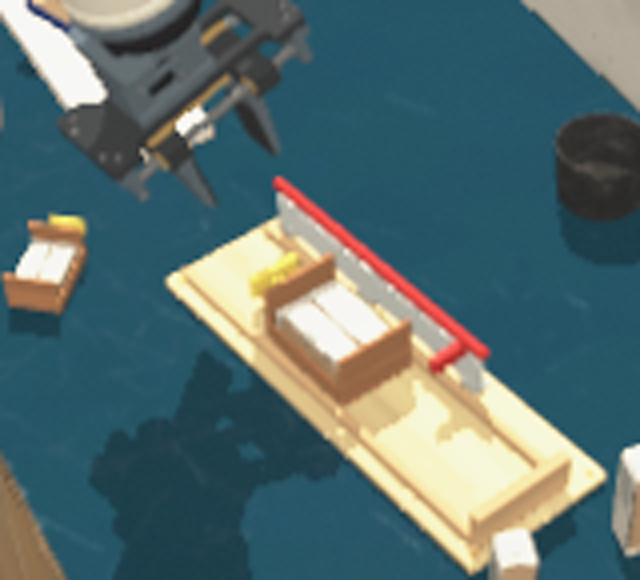

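The picture shows the hand tilted behind the carrier, with its fingertips at about (210,205) and (275,150) in the crop. The path down behind the handle at (275,270) is free. The fingers taper towards their tips.

```bash
python3 -m inch '[[-16,-18,33,0,0,0],[-16,-18,55,0,0,0],[-16,-18,67,0,0,0],[-16,-18,67,0,0,0],[-16,-18,67,0,0,0],[-16,-18,67,0,0,0]]'
python3 -c "
from h import *
goal([-196,16,42],18)"
```

```text
clock: 2.03
tcp_pos: [0.4505, 0.1436, 0.0487]
tool_rot: [0.1, 0.63, 0.761, 0.121]
contact_force: [-0.1, 0.2, 0.9]
opening: 0.0546
grasp_force: 0.0
clock 2.0333 tcp chute [[-197.1    2.6   48.7]] F [-0.1  0.2  0.9] open 0.0546
shift [-1.1 10.6 10.5] turn [ 0.  -0.1  0.4]
```

```bash
python3 -m inch '[[0,5,3,0,0,0],[0,10,6,0,0,0],[0,15,9,0,0,0],[0,20,12,0,0,0],[0,24,15,0,0,0],[0,26,16,0,0,0],[0,26,16,0,0,0],[0,26,16,0,0,0]]'
cat > look.py <<'E'
from h import *
from plant import env
import sys
k=sys.argv[1]
for n,roi,f in(("scene",(150,270,190,330),4),("top",(150,235,200,340),4)):
    s=env.snapshot(n);pickle.dump(s,open(f"pics/{n}{k}.pkl","wb"))
    h=cv2.cvtColor(s["image"],cv2.COLOR_RGB2HSV)
    red=(((h[...,0]<6)|(h[...,0]>174))&(h[...,1]>150)&(h[...,2]>100)).astype(np.uint8)
    m=np.zeros_like(red);m[roi[0]:roi[1],roi[2]:roi[3]]=1;red*=m
    v,u=np.nonzero(red); q0=ray(s,np.c_[u,v],.0)
    # gate angle: bar centre at x -150..-15 seen; solve y(A) per pixel
    for A in np.arange(0,1.05,.05):
        q=loc(ray(s,np.c_[u,v],.010+.044*np.cos(A)))
        w=(q[:,0]>-120)&(q[:,0]<-15)
        if w.any():
            d=np.median(q[w,1])-52-44*np.sin(A)
            if d<0: print(n,"gate",round(A,2),w.sum(),"resid",round(d,1));break
    cv2.imwrite(f"pics/{n}{k}.png",cv2.resize(s["image"][roi[0]-20:roi[1],roi[2]:roi[3]],None,fx=f,fy=f,interpolation=cv2.INTER_CUBIC)[:,:,::-1])
goal([-184,33,41],18)
E
python3 look.py 2
```

```text
clock: 2.7
tcp_pos: [0.4796, 0.1482, 0.0405]
tool_rot: [0.1, 0.631, 0.76, 0.12]
contact_force: [-4.4, 0.0, 1.0]
opening: 0.0545
grasp_force: 1.8
scene gate 0.5 83 resid -0.9
top gate 0.55 81 resid -1.7
clock 2.8 tcp chute [[-196.3   32.    40.6]] F [-3.6  0.5 -0.1] open 0.0546
shift [-12.4   1.   -0.1] turn [-0.  -0.1  0.3]
```

View pics/scene2.png

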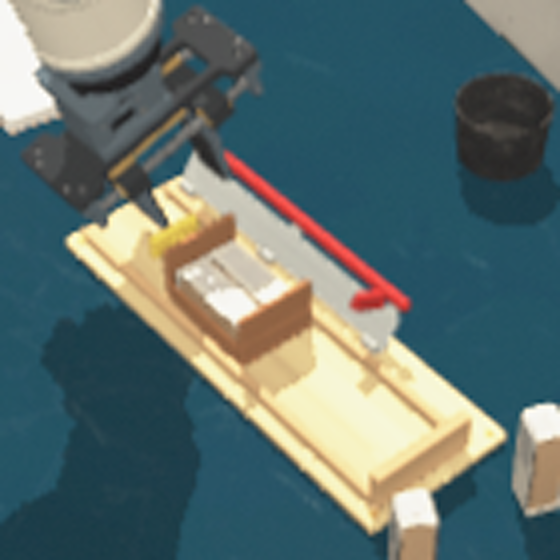

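The picture shows the gate leaning outward on the outer finger (finger at about (215,155), bar from (230,155) to (405,305)). The inner finger at (160,215) is right behind the yellow handle. The gate measures about 0.5, so I open it further to about 0.7.

```bash
python3 -m inch '[[0,3,1,0,0,0],[0,5,2,0,0,0],[0,5,2,0,0,0],[0,5,2,0,0,0],[0,5,2,0,0,0]]' 0.67 40
python3 look.py 3
```

```text
clock: 3.22
tcp_pos: [0.484, 0.149, 0.04]
tool_rot: [0.099, 0.631, 0.76, 0.12]
contact_force: [-6.2, -1.3, -2.2]
opening: 0.0613
grasp_force: 2.8
scene gate 0.65 82 resid -0.1
top gate 0.75 79 resid -1.4
clock 3.3167 tcp chute [[-196.3   36.6   40. ]] F [-5.6 -0.8 -1. ] open 0.0611
shift [-12.3  -3.2  -2.1] turn [-0.1 -0.1  0.3]
```

Gate is at about 0.7. Now the slow push.

```bash
python3 -m inch '[[-3,0,0,0,0,0],[-6,0,0,0,0,0],[-9,0,0,0,0,0],[-13,0,0,0,0,0],[-18,0,0,0,0,0],[-23,0,0,0,0,0],[-28,0,0,0,0,0],[-33,0,0,0,0,0]]'
python3 -m inch '[[-5,0,0,0,0,0],[-10,0,0,0,0,0],[-15,0,0,0,0,0],[-20,0,0,0,0,0],[-25,0,0,0,0,0],[-29,0,0,0,0,0],[-32,0,0,0,0,0],[-32,0,0,0,0,0]]'
python3 look.py 4
```

```text
clock: 3.98
tcp_pos: [0.4907, 0.1167, 0.0403]
tool_rot: [0.1, 0.631, 0.76, 0.12]
contact_force: [-6.4, 3.7, -0.1]
opening: 0.0614
grasp_force: 3.1
clock: 4.65
tcp_pos: [0.4967, 0.085, 0.0403]
tool_rot: [0.1, 0.631, 0.76, 0.12]
contact_force: [-5.6, -1.4, 0.6]
opening: 0.0612
grasp_force: 2.4
scene gate 0.7 78 resid -0.6
top gate 0.75 56 resid -0.8
clock 4.75 tcp chute [[-131.2   37.7   40.3]] F [-4.2 -3.5 -0.7] open 0.0609
shift [52.8 -4.  -2. ] turn [-0.  -0.1  0.3]
```

View pics/scene4.png

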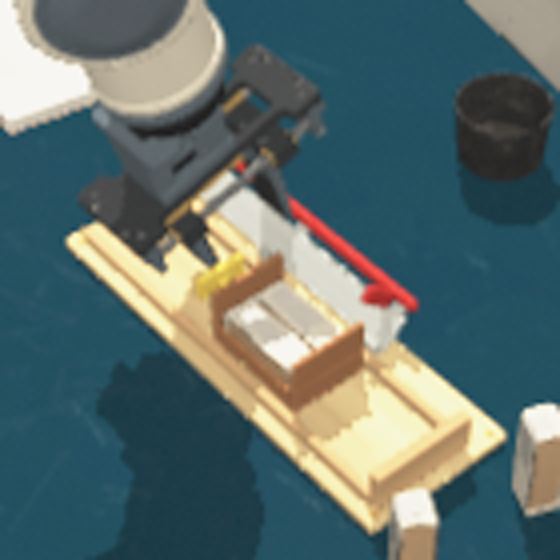

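The carrier has moved straight ahead, with the finger on the handle at (215,265). The gate is held out at about 0.72, and its arm at (378,293) is clear of the front board. I continue.

```bash
python3 -m inch '[[-3,0,0,0,0,0],[-8,0,0,0,0,0],[-13,0,0,0,0,0],[-18,0,0,0,0,0],[-23,0,0,0,0,0],[-28,-1,0,0,0,0],[-33,-1,0,0,0,0],[-38,-1,0,0,0,0]]'
python3 -m inch '[[-5,0,0,0,0,0],[-10,0,0,0,0,0],[-15,0,0,0,0,0],[-20,0,0,0,0,0],[-25,0,0,0,0,0],[-30,0,0,0,0,0],[-34,-1,0,0,0,0],[-37,-1,0,0,0,0]]'
python3 look.py 5
```

```text
clock: 5.42
tcp_pos: [0.5027, 0.0479, 0.0401]
tool_rot: [0.1, 0.631, 0.76, 0.12]
contact_force: [-5.0, 3.5, 1.6]
opening: 0.0607
grasp_force: 3.4
clock: 6.08
tcp_pos: [0.5086, 0.0113, 0.0397]
tool_rot: [0.1, 0.631, 0.76, 0.12]
contact_force: [-4.8, 4.9, 2.8]
opening: 0.0613
grasp_force: 3.4
scene gate 0.7 25 resid -0.3
top gate 0.7 23 resid -0.4
clock 6.1833 tcp chute [[-56.2  36.3  39.7]] F [-4.9 -1.3 -0.6] open 0.061
shift [127.8  -2.   -2. ] turn [-0.  -0.1  0.3]
```

View pics/scene5.png

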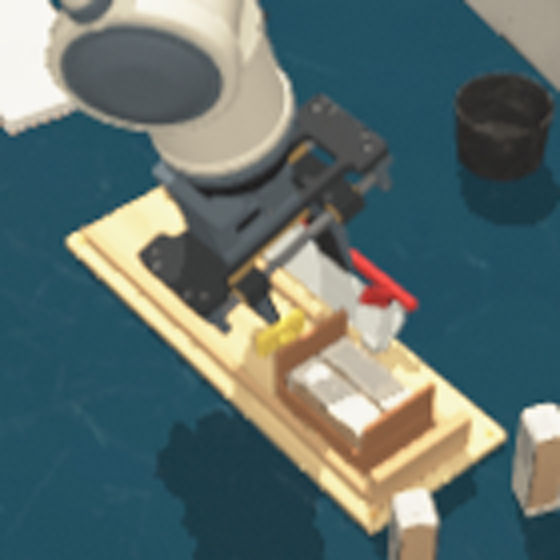

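The carrier is past the arm and its front board at (435,395) is close to the stop. The gate is still at about 0.7. Slow approach from here.

```bash
python3 -m inch '[[-2,0,0,0,0,0],[-4,0,0,0,0,0],[-6,0,0,0,0,0],[-8,0,0,0,0,0],[-10,0,0,0,0,0],[-12,0,0,0,0,0],[-14,0,0,0,0,0],[-15,0,0,0,0,0]]'
python3 -m inch '[[-1,0,0,0,0,0],[-2,0,0,0,0,0],[-3,0,0,0,0,0],[-4,0,0,0,0,0],[-5,0,0,0,0,0],[-5,0,0,0,0,0]]'
python3 -c "
from h import *
goal([-40,36,40],18)"
```

```text
clock: 6.85
tcp_pos: [0.5113, -0.0032, 0.0397]
tool_rot: [0.1, 0.631, 0.76, 0.12]
contact_force: [-4.6, 4.2, 1.6]
opening: 0.0611
grasp_force: 3.3
clock: 7.35
tcp_pos: [0.5115, -0.006, 0.0397]
tool_rot: [0.098, 0.631, 0.76, 0.121]
contact_force: [-1.2, 32.6, 7.2]
opening: 0.0611
grasp_force: 18.9
clock 7.35 tcp chute [[-38.9  35.9  39.7]] F [-1.2 32.6  7.2] open 0.0611
shift [ 1.1  0.2 -0.3] turn [-0.1 -0.3  0.3]
```

```bash
python3 -m inch '[[2,0,0,0,0,0],[3,0,0,0,0,0],[3,0,0,0,0,0]]'
python3 look.py 6
```

```text
clock: 7.6
tcp_pos: [0.5119, -0.0052, 0.0397]
tool_rot: [0.1, 0.631, 0.76, 0.12]
contact_force: [-5.3, 1.1, 0.2]
opening: 0.0607
grasp_force: 2.3
scene gate 0.7 12 resid -0.5
top gate 0.7 37 resid -0.4
clock 7.7 tcp chute [[-39.7  36.4  39.7]] F [-4.7  2.7  1.6] open 0.0609
shift [144.4  -2.   -2. ] turn [-0.  -0.1  0.3]
```

View pics/scene6.png

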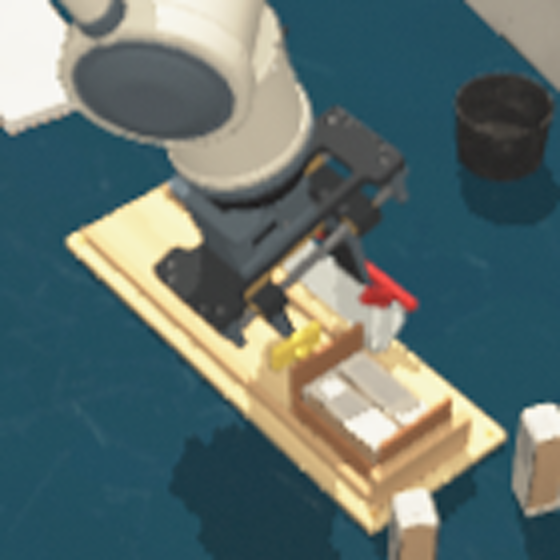

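View pics/top6.png

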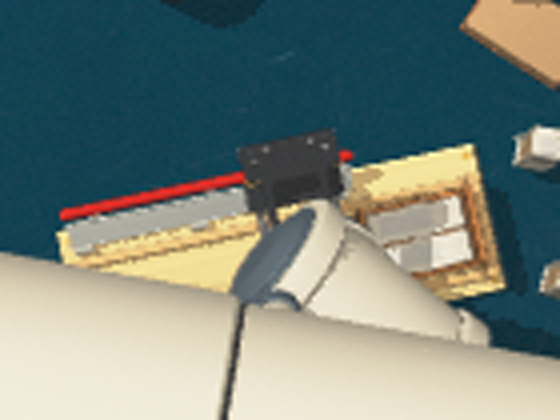

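The carrier is home: the front board is on the stop and contact peaked at 33 N. The gate is held at about 0.7 with its arm clear behind the box. Now I back off the handle, ease the gate shut and lift away.

```bash
python3 -m inch '[[4,0,0,0,0,0],[9,0,0,0,0,0],[14,0,0,0,0,0],[20,0,0,0,0,0],[20,-5,-2.5,0,0,0],[20,-10,-5,0,0,0],[20,-15,-7.5,0,0,0],[20,-19,-9,0,0,0]]'
python3 -m inch '[[0,-3,-2,0,0,0],[0,-7,-3,0,0,0],[0,-8,-4,0,0,0],[0,-8,-4,0,0,0],[0,-8,-4,0,0,0],[0,-8,-4,0,0,0],[0,-8,-4,0,0,0]]' 0.4
python3 look.py 7
```

```text
clock: 8.37
tcp_pos: [0.488, 0.0102, 0.0427]
tool_rot: [0.1, 0.631, 0.76, 0.121]
contact_force: [-2.2, 1.1, 0.6]
opening: 0.0609
grasp_force: 1.2
clock: 8.95
tcp_pos: [0.4797, 0.0087, 0.0438]
tool_rot: [0.1, 0.631, 0.76, 0.121]
contact_force: [-0.3, 0.3, -0.6]
opening: 0.0366
grasp_force: 0.0
scene gate 0.0 42 resid -0.2
top gate 0.05 22 resid -2.0
clock 9.05 tcp chute [[-59.2   7.1  43.8]] F [-0.2  0.7 -0.5] open 0.0367
shift [124.6  24.5  10.8] turn [ 0.  -0.1  0.3]
```

The gate is shut and nothing is touching the hand. I lift along the finger axis.

```bash
python3 -m inch '[[0,0,-10,0,0,0],[3,0,-30,0,0,0],[6,0,-55,0,0,0],[10,0,-80,0,0,0],[20,0,-105,0,0,0],[40,0,-130,0,0,0],[70,0,-150,0,0,0],[100,0,-160,0,0,0]]'
python3 -m inch '[[40,0,0,0,0,0],[80,0,0,0,0,0],[120,0,0,0,0,0],[160,0,0,0,0,0],[200,0,0,0,0,0],[200,0,0,0,0,0],[200,0,0,0,0,0],[200,0,0,0,0,0]]'
python3 look.py 8
```

```text
clock: 9.72
tcp_pos: [0.4121, 0.0981, 0.1982]
tool_rot: [0.101, 0.631, 0.759, 0.121]
contact_force: [0.9, 0.7, -1.4]
opening: 0.0364
grasp_force: 0.0
clock: 10.38
tcp_pos: [0.3749, 0.2951, 0.1957]
tool_rot: [0.1, 0.63, 0.761, 0.12]
contact_force: [0.4, 0.1, 0.0]
opening: 0.0369
grasp_force: 0.0
scene gate 0.0 75 resid -0.5
top gate 0.0 78 resid -0.3
clock 10.4833 tcp chute [[-358.1  -44.5  195.7]] F [-0.6  0.4  0.8] open 0.0363
shift [-174.4   25.1  170.9] turn [-0.  -0.1  0.3]
```

View pics/top8.png

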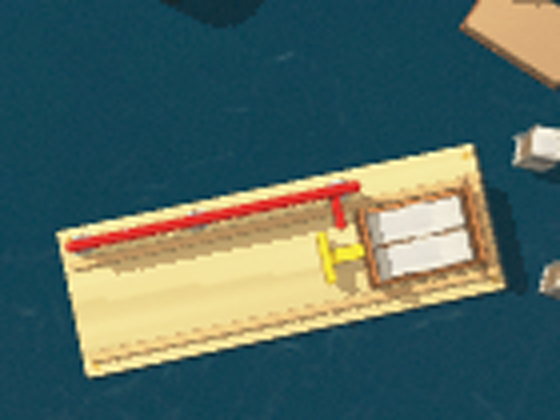

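The carrier lies flush against the stop (front board at about (475,235)), with the gate shut behind it and the hand away. One numeric check before handing in.

```bash
python3 -c "
from h import *
s=load('top8')
print(loc(ray(s,np.array([[317,235],[327,283]])/4+[199.6,129.6],.038)).round(1))
print(loc(ray(s,np.array([[358,213],[374,289]])/4+[199.6,129.6],.058)).round(1))"
```

```text
[[-21.3  19.7  38. ]
 [-21.8 -21.4  38. ]]
[[ 14.2  29.   58. ]
 [ 13.4 -35.3  58. ]]
```

```bash
python3 -c "
from plant import env
print(env.close_job())"
```

```text
the job is handed in; nothing more can be done
None
```

I pushed the carrier home against the end stop with the gate held open at about 0.7 rad, then let the gate spring shut behind it, took the hand clear, and handed the job in at about 10.5 s.

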